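# Weigh a sample pot on the spring balance

### The job

Weigh the steel sample pot: take it out of the blue tray by its black grip, hang its wire bail on the hook of the spring balance and ease it down until the spring carries its whole weight, so that nothing drops or bounces when you let go, then leave it hanging untouched until it has been quite still for at least a full second. Afterwards take hold of it again, lift it gently off, letting the hook rise with it, and stand it upright in the middle of the green tray. Do not knock over or shift the things around.

Things in the scene. Friction and masses are not known exactly. Their poses are not given: they have to be found in the camera images.
- pot_grip (a point): Centre of the pot's black grip, the place to hold: 14 mm (x) by 30 mm (y) by 26 mm tall (z), 123 mm above the pot's foot, 21 mm above the underside of the bail's arch, 61 mm above the lid. Axes: z up, y along the bail (the arch lies in the y-z plane: the hook must pass through it along x). Half a turn changes nothing
- pot_eye (a point): Underside of the top of the pot's bail arch, where the hook must bear: 102 mm above the pot's foot, 40 mm above the lid. The bail is 5 mm steel wire, rigid, 32 mm clear width. Axes as the grip's
- pot_foot (a point): Centre of the underside of the pot: a loose closed steel can, 52 mm across, 62 mm tall, with a rigid wire bail and black grip on its lid, 136 mm in all. Its mass is unknown, from 0.20 to 0.94 kg: that is what the balance is for. Axes as the grip's
- hook_seat (a point): Lowest point of the seat on top of the balance's 7 mm wire hook; moves with it. Axes: z up, hook's upturned free tip to -x (towards the robot). Tip top: 15 mm above the seat, 12 to 19 mm in front. Behind the seat the wire slopes up 14 mm within 20 mm, then runs level to the column (front face 120 mm behind). Unloaded 230 mm above the bench, over the base plate (top at 16 mm)
- hook (a joint): How far the hook is drawn down, m: 0 unloaded at its upper stop, at most 0.105. The spring pulls up with 100 N/m plus about 0.4 N preload, lightly damped: let go of the pot too early or too late and it bounces. It should not exceed 0.07 m/s with the pot let go on it, nor ever 0.35 m/s, nor should pot and hook press on each other with more than 18 N
- tray_blue_in (a point): centre of the inner floor of the blue tray (120 mm square, 16 mm high, 4 mm walls and floor, fixed), in which the pot stands at first
- tray_green_in (a point): centre of the inner floor of the green tray, the same size (floor 4 mm above the bench, fixed), for pots that have been weighed
- balance: The spring balance, fixed: grey base plate 270 by 130 mm, aluminium column 375 mm tall with white scale plate, steel hook on a sliding carriage. Origin on the bench under the column's axis; the hook's seat is 140 mm out along its own -x, the base reaches 205 mm out
- amber_vial_mid (a point): middle of a loose amber vial with red cap, 28 mm across, 62 mm tall: leave alone
- beaker_mid (a point): middle of a loose glass beaker, 52 mm across, 68 mm tall: leave alone
- small_bottle_mid (a point): middle of a loose clear bottle with light blue cap, 72 mm across, 157 mm tall: leave alone
Not all that is in view belongs to the job. What is shaped like the part that bears tray_green_in but pink is not meant.

How it is judged:
By the outcome, as a careful person would: the job done as asked, in the order asked, and still so for the second after the job is handed in, with the robot touching nothing.
It also fails if it takes over 58 s, if anything falls off the work surface, if the arm or the gripper's body presses on something with over 40 N, if the wrist force passes 120 N, or if a joint passes its speed limit or range.

### The arm

A 7-joint arm with a two-finger parallel gripper is mounted at the origin on a cart in front of the work surface, level with it; the furniture and walls round the work are solid. World frame = base frame: x ahead of the robot, y to its left, z up, the work surface at z = 0. Lengths are in mm, angles in rad, forces in N, time in s.
With the tool pointing down it reaches from about 425 to 875 mm from the base axis. Payload 4.7 kg.
Tool frame: the origin (TCP) lies midway between the tips of the shut fingers; the grasp point (between the pads) lies 19 mm behind it; z points along the fingers, y is the line along which they close (so a half turn about z gives the same grasp; the last joint's range is limited). The gripper opens to 85 mm and grips with 20 to 120 N. Pads are 22 mm wide; open, the fingers measure 114 mm over their backs; the gripper's body (76 mm by 85 mm) begins 54 mm behind the grasp point. The pads swing forward as they close: fully open they stand 13 mm farther back than shut.
Start: joints at [-1.278, 0.321, -0.07, 1.45, 0.023, 1.371, -0.057], TCP at [178.908, 624.913, 231.349] pointing down, gripper open.
Joint ranges: [-2.86, 2.86], [-0.3, 2.09], [-1.38, 1.24], [0.06, 2.45], [-1.56, 4.7], [0.09, 2.05], [-2.69, 2.69]. Speed limits (rad/s): [2.57, 2.57, 3.14, 3.14, 3.14, 3.14, 3.14].

### API

Orientations are given as a rotation vector (axis times angle).
In Python, from plant import * gives the robot as it stands.
- The arm moves only by the tool servo_tool, never from a script. Its argument "rows" is a list of rows, each an object with "turn": the turn, a rotation vector about the world's x, y, z scaled (see below), a list of three; "linear": the shift along the world's x, y, z scaled (see below), a list of three; "fingers": the opening, from -1 (shut) to 1 (fully open). A call has 1 to 10 rows; each row shifts and turns the commanded pose from where the row before left it; what a row does not reach is not made up. The controller multiplies each number of a shift by 20 cm and each number of a turn by 0.08 rad. A row lasts 1/10 s, in which the tool goes at most 50 mm and 8.59 degrees, less where a joint would pass 70% of its speed; a pose out of reach is approached as far as the arm can. A call with a number of a shift or a turn outside -1 to 1 is refused whole. A call with a gripper value outside its range is refused whole. The fingers move at their own pace and stop on an object; "newtons" is the grip in N (left out, the last holds). Time passes only in rows, so rows that do not move let the fingers close. It gives the time, the measured TCP pose, the force, the opening and the grip force at its end, in the units of the state.
- get_state(): the state, without advancing time (a new reading comes with each control period).
- camera(name): name is "side" or "top" or "wrist"; returns a dict with "img" (400x640x3 uint8, blue, green, red), "z_map" (400x640 float32, mm along the optical axis (not along the pixel's ray), 0 where there is no reading), "intrinsics" (3x3 intrinsics, pixels), "rvec" (rotation vector, rad) and "tvec" (3), from world to camera coordinates, as OpenCV has them. Camera axes: x right, y down, z forward; pixel columns grow to the right and rows downward; lengths in mm; the calibration is good to about 2 mm. A picture is of the moment at which its call begins.
- hand_in(): hands the job in; it is judged then, once.
The state is a dict: "time_s": time; "joint_positions": joint angles; "qvel": joint speeds; "joint_torque": joint torques, N m; "position": TCP position; "tool_rot": TCP orientation; "wrist_force": force on the tool from outside, world axes, zero at the start; "torque": the same for the moment, N m; "opening": finger opening in mm; "grasp_force": force on a finger pad.
Only numpy, scipy, OpenCV 4.12 (cv2) and the standard library are available. Lean on these libraries where they do the work, as an engineer would, in place of code of your own. Each camera call takes 0.05 s, during which the arm holds its last target. There are 200 camera calls.

## Working session

There is one attempt and no reset: what is moved stays moved. The work goes in short steps, Python scripts to look and compute and a tool call to move; the robot and the scene stay as the last step left them, time stands still between calls to the robot, and variables do not carry over. Pictures are saved under pics/ and viewed, at most 10 in all, crops included, and the job is handed in when it is done.

Besides the shell and the picture viewer there is one more tool, called after "Call:" as name(argument=value, ...) on one line, values as JSON. servo_tool: Moves the arm, as the interface text tells. Shifts and turns lie within -1 to 1; 1 stands for 20 cm of shift or 0.08 rad of turn. Its arguments: {"type":"object","properties":{"rows":{"type":"array"},"newtons":{"type":"number"}},"required":["rows"]}

```bash
mkdir -p pics
cat > h.py <<'E'
from plant import *
import numpy as np, cv2, pickle
def cam(n):
    c=camera(n); R=cv2.Rodrigues(np.array(c['rvec'],float))[0]; c['R']=R; c['t']=np.array(c['tvec'],float).ravel(); c['K']=np.array(c['intrinsics'],float)
    return c
def pts(c):
    z=c['z_map'].astype(float); v,u=np.indices(z.shape)
    P=np.stack([(u-c['K'][0,2])/c['K'][0,0]*z,(v-c['K'][1,2])/c['K'][1,1]*z,z],-1)
    W=(P-c['t'])@c['R']; W[z<=0]=np.nan
    return W
def proj(c,p):
    q=c['K']@(c['R']@np.array(p,float)+c['t']); return q[:2]/q[2]
E
python3 - <<'E'
from h import *
cs={}
for n in ('side','top'):
    c=cam(n); cs[n]=c; cv2.imwrite(f'pics/{n}0.png',c['img']); print(n,'cam pos',(-c['R'].T@c['t']).round(), 'axis',c['R'][2].round(2))
pickle.dump(cs,open('c0.pkl','wb'))
s=get_state(); print({k:np.round(v,3) for k,v in s.items()})
E
```

```text
side cam pos [ 318. 1147.  762.] axis [ 0.17 -0.88 -0.45]
top cam pos [ 299.  -90. 1678.] axis [ 0.18  0.02 -0.98]
{'time_s': np.float64(0.1), 'joint_positions': array([-1.278,  0.322, -0.07 ,  1.452,  0.023,  1.371, -0.057]), 'qvel': array([ 0.   , -0.002,  0.001, -0.002,  0.   , -0.   ,  0.002]), 'joint_torque': array([-0.0000e+00, -4.9488e+01, -3.8400e-01, -3.1521e+01,  1.3000e-02,
        7.0000e-03, -0.0000e+00]), 'position': array([178.797, 624.427, 230.333]), 'tool_rot': array([-4.360e-01, -3.111e+00,  3.000e-03]), 'wrist_force': array([-0.5  , -0.205,  0.312]), 'torque': array([-0.041,  0.011, -0.022]), 'grasp_force': np.float64(0.0), 'opening': np.float64(85.783)}
```

View pics/side0.png

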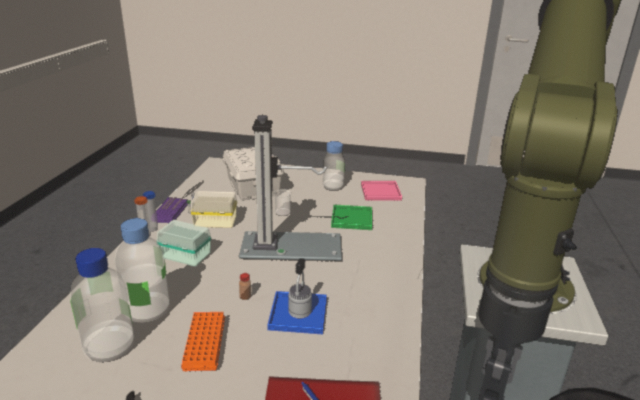

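View pics/top0.png

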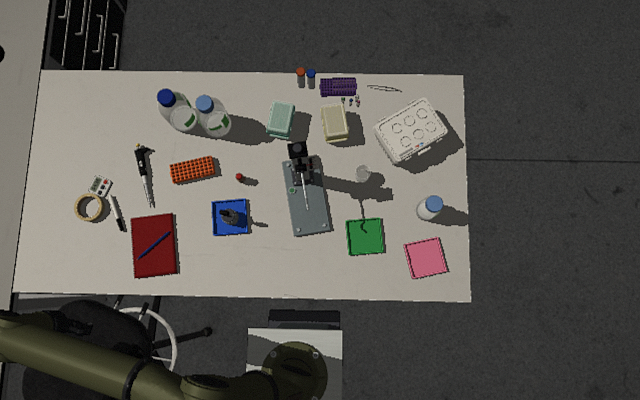

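Side: blue tray (298,312) with pot (300,300, grip ~(300,267)), vial (245,287), balance base (290,246), green tray (352,217), pink decoy (381,190). Top: blue tray (230,217), green tray (365,237), balance base (307,195), pink (426,258), beaker (362,173), small bottle (430,207).

```bash
cat > m.py <<'E'
from h import *
cs=pickle.load(open('c0.pkl','rb'))
def ray(c,u,v,h):
    d=c['R'].T@np.array([(u-c['K'][0,2])/c['K'][0,0],(v-c['K'][1,2])/c['K'][1,1],1.]); o=-c['R'].T@c['t']
    return o+d*(h-o[2])/d[2]
def tray(c,lo,hi,h=16,box=None):
    hsv=cv2.cvtColor(c['img'],cv2.COLOR_BGR2HSV); m=cv2.inRange(hsv,lo,hi)
    if box: k=np.zeros_like(m); k[box[1]:box[3],box[0]:box[2]]=255; m&=k
    m=cv2.morphologyEx(m,cv2.MORPH_CLOSE,np.ones((9,9)))
    ct=max(cv2.findContours(m,0,2)[0],key=cv2.contourArea)[:,0]
    P=np.array([ray(c,u,v,h)[:2] for u,v in ct],np.float32)
    (x,y),wh,a=cv2.minAreaRect(P); return round(x,1),round(y,1),np.round(wh,1),round(a,1)
if __name__=='__main__':
    for n in cs:
        c=cs[n]
        print(n,'blue',tray(c,(100,120,50),(130,255,255),10,(200,190,260,245) if n=='top' else (255,280,340,340)),'green',tray(c,(55,120,40),(80,255,255),10,(335,200,395,262) if n=='top' else (320,195,385,235)))
        W=pts(c); z=W[...,2]
        # pot: above 20..160 around blue tray
        b=tray(c,(100,120,50),(130,255,255),10,(200,190,260,245) if n=='top' else (255,280,340,340))
        near=(np.hypot(W[...,0]-b[0],W[...,1]-b[1])<60)
        for a,d in ((30,60),(60,75),(85,108),(109,145)):
            P=W[near&(z>a)&(z<d)]; 
            if len(P): print(a,d,len(P),np.median(P,0).round(1),P.min(0).round(),P.max(0).round())
        # balance
        P=W[(z>10)&(z<24)&(abs(W[...,0]-(b[0]+0))<250)&(W[...,1]<b[1]-70)&(W[...,1]>b[1]-330)]
        (x,y),wh,a=cv2.minAreaRect(P[:,:2].astype(np.float32)); print('base',len(P),x,y,wh,a)
        P=W[(z>365)&(z<400)]; print('coltop',len(P),np.median(P,0),P.min(0),P.max(0))
        P=W[(z>190)&(z<262)&(np.abs(W[...,1]-b[1]+200)<150)]; 
        if len(P): i=np.argsort(P[:,0])[:400:25]; print('hook',len(P)); print(P[i].round())
        cr=c['img'][150:350,200:400] if n=='side' else c['img'][130:270,195:405]
        cv2.imwrite(f'pics/{n}crop.png',cv2.resize(cr,None,fx=3.8 if n=='top' else 3,fy=3.8 if n=='top' else 3,interpolation=3))
E
python3 m.py; cd pics; python3 -c "
import cv2,numpy as np
a=cv2.imread('sidecrop.png');b=cv2.imread('topcrop.png');print(a.shape,b.shape)"
```

```text
side blue (524.7, 237.2, array([119.1, 133.9]), 6.3) green (465.3, -232.7, array([114.5, 134.7]), 5.8)
30 60 276 [516.6 253.7  45.5] [495. 227.  30.] [547. 262.  60.]
60 75 252 [518.  240.2  68. ] [498. 211.  60.] [545. 259.  75.]
85 108 42 [522.1 249.6  96.9] [517. 214.  86.] [526. 256. 108.]
109 145 130 [519.9 242.7 135.2] [513. 219. 109.] [531. 252. 145.]
base 2203 603.8270874023438 -23.968528747558594 (269.61962890625, 135.28733825683594) 11.122130393981934
coltop 2421 [183.78947547 651.35176429 380.97507137] [-1131.45285423 -3062.01989976   365.00324265] [2800.90867019  663.54131114  399.99558546]
hook 666
[[517. -37. 246.]
 [535. -38. 232.]
 [555. -35. 240.]
 [580. -32. 241.]
 [600. -19. 247.]
 [621. -21. 244.]
 [636.  -8. 256.]
 [639. -19. 246.]
 [642.  -1. 226.]
 [646.  -7. 247.]
 [649.  -1. 231.]
 [653.  -2. 222.]
 [654.   4. 224.]
 [655.   6. 246.]
 [657.   9. 229.]
 [660.  10. 223.]]
top blue (524.5, 239.4, array([121. , 121.4]), 6.4) green (468.0, -230.3, array([121.8, 119.4]), 6.2)
30 60 47 [512.  222.3  50. ] [498. 208.  32.] [549. 258.  60.]
60 75 109 [516.7 230.4  66.4] [499. 210.  60.] [547. 257.  75.]
85 108 7 [520.8 216.7  97.6] [519. 214.  89.] [524. 222. 107.]
109 145 46 [521.8 233.4 138.5] [515. 219. 126.] [533. 248. 144.]
base 1946 524.5715942382812 38.40779113769531 (492.7034606933594, 259.37127685546875) 1.092726469039917
coltop 349 [187.29971917  13.10792327 378.94415307] [ 10.14586634 -30.8644954  365.01824675] [694.88345592 625.56987959 399.91864375]
hook 373
[[ -3. -59. 258.]
 [ 47. -56. 196.]
 [ 58. -36. 216.]
 [ 65. -18. 260.]
 [ 71.   5. 250.]
 [ 74.  33. 260.]
 [532. -42. 233.]
 [564. -36. 241.]
 [597. -29. 246.]
 [631. -22. 244.]
 [640.  -1. 255.]
 [648. -13. 262.]
 [660. -34. 255.]
 [665. -49. 260.]
 [667. -63. 215.]]
(600, 600, 3) (532, 798, 3)
```

View pics/topcrop.png

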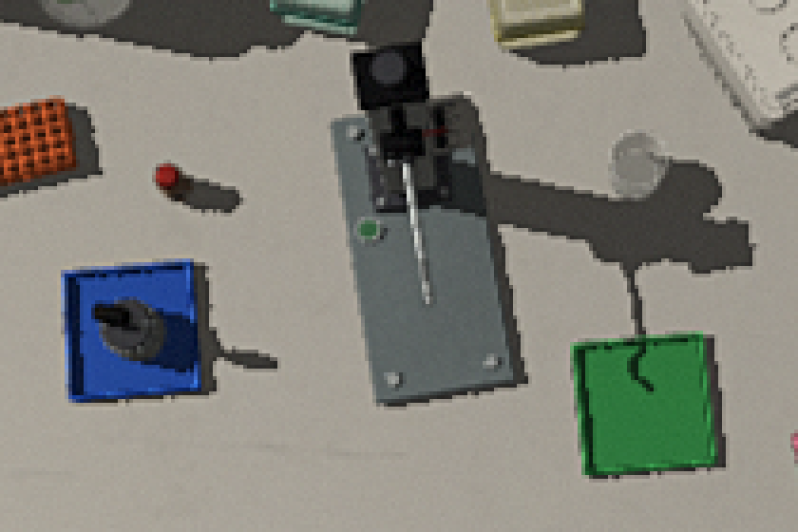

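View pics/sidecrop.png

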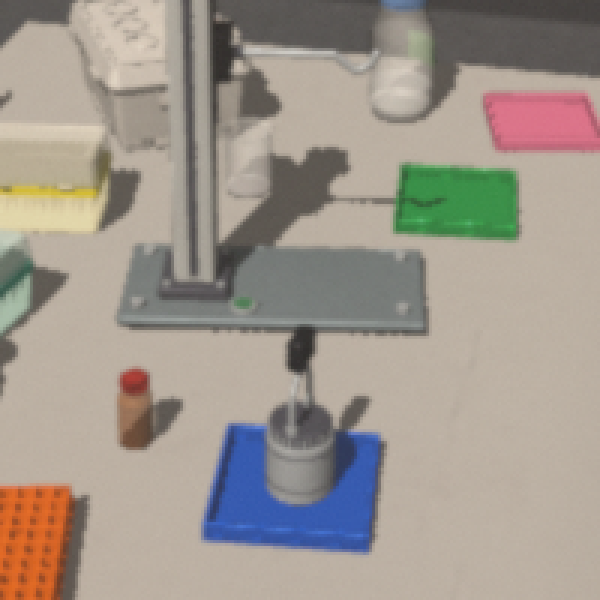

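Only one pot fits the description (steel can with black bail grip, top (230,215), side (300,295)). The pink tray is ruled out, and the vial, beaker and bottle are to be left alone. Moving above the pot for a close wrist view.

Call:
servo_tool(rows=[{"linear": [0.15,-0.17,0.05],"turn": [0,0,0.5],"fingers": 1},{"linear": [0.16,-0.18,0.05],"turn": [0,0,0.5],"fingers": 1},{"linear": [0.16,-0.18,0.05],"turn": [0,0,0.5],"fingers": 1},{"linear": [0.16,-0.18,0],"turn": [0,0,0.5],"fingers": 1},{"linear": [0.16,-0.18,0],"turn": [0,0,0.5],"fingers": 1},{"linear": [0.16,-0.18,0],"turn": [0,0,0.5],"fingers": 1},{"linear": [0.16,-0.18,0],"turn": [0,0,0.5],"fingers": 1},{"linear": [0.16,-0.18,0],"turn": [0,0,0.5],"fingers": 1},{"linear": [0.16,-0.18,0],"turn": [0,0,0.5],"fingers": 1},{"linear": [0.16,-0.18,0],"turn": [0,0,0.3],"fingers": 1}])

```text
time_s: 1.1
position: [497.7, 265.2, 261.1]
tool_rot: [0.168, -3.137, -0.0]
wrist_force: [1.7, 0.6, 0.1]
opening: 85.3
grasp_force: 0.0
```

Call:
servo_tool(rows=[{"linear": [0.06,-0.07,0],"turn": [0,0,0],"fingers": 1},{"linear": [0,0,0],"turn": [0,0,0],"fingers": 1}])

```text
time_s: 1.3
position: [511.1, 248.6, 260.9]
tool_rot: [-0.154, 3.138, -0.003]
wrist_force: [-0.4, -0.3, 0.4]
opening: 85.7
grasp_force: 0.0
```

```bash
cat > wv.py <<'E'
from h import *
import sys
c=cam('wrist'); pickle.dump(c,open(sys.argv[1]+'.pkl','wb')); cv2.imwrite(f'pics/{sys.argv[1]}.png',c['img'])
print('cam',(-c['R'].T@c['t']).round(),c['R'][2].round(2))
s=get_state()
for k in ('time_s','position','tool_rot','wrist_force','opening','grasp_force'): print(k,np.round(s[k],3))
E
python3 wv.py w1
```

```text
cam [429. 241. 403.] [ 0.32  0.03 -0.95]
time_s 1.35
position [509.431 251.447 260.879]
tool_rot [ 1.600e-01 -3.137e+00  1.000e-03]
wrist_force [-0.151  2.023  0.036]
opening 85.383
grasp_force 0.0
```

View pics/w1.png

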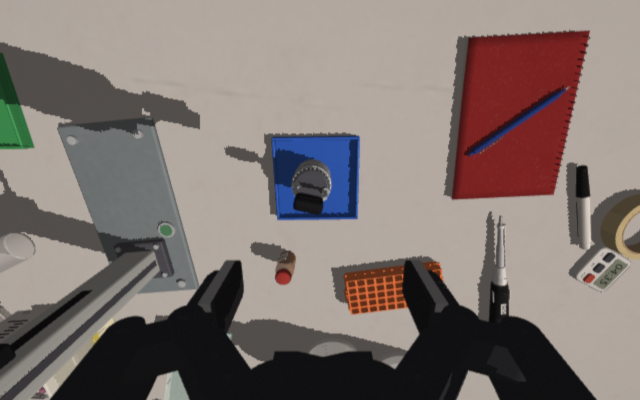

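The wrist view shows the grip at (309,203) on the lid at (313,180), in the blue tray; the bail looks roughly parallel to the gripper's closing line. Measuring it.

```bash
cat > grip.py <<'E'
from h import *
import sys
c=pickle.load(open(sys.argv[1]+'.pkl','rb')); x0,y0,zf=map(float,sys.argv[2:5])
W=pts(c); z=W[...,2]-zf; near=np.hypot(W[...,0]-x0,W[...,1]-y0)<45
hs=cv2.cvtColor(c['img'],cv2.COLOR_BGR2HSV)
for a,b in ((40,58),(58,66),(70,105),(108,142),(131,142)):
    P=W[near&(z>a)&(z<b)]
    if len(P)<5: continue
    q=P[:,:2].astype(np.float32); r=cv2.minAreaRect(q); cv=np.cov(q.T); w,v=np.linalg.eigh(cv); d=v[:,1]*np.sign(v[1,1])
    print(a,b,len(P),'med',np.median(P,0).round(1),'rect',np.round(r[0],1),np.round(r[1],1),round(r[2],1),'yaw of y',round(np.degrees(np.arctan2(-d[0],d[1])),1),'zmax',np.percentile(P[:,2],97).round(1))
P=W[near&(z>58)&(z<66)]
E
python3 grip.py w1 522 235 4
python3 - <<'E'
import sys; sys.path.insert(0,'.')
from h import *
from m import tray,ray
c=pickle.load(open('w1.pkl','rb'))
print('blue tray',tray(c,(100,120,50),(130,255,255),10,(265,125,365,225)))
# black pixels of the grip on the plane z=140 (top face)
g=c['img'].max(2)<40; k=np.zeros_like(g); k[185:225,285:335]=1
v,u=np.nonzero(g&k); print(u.min(),u.max(),v.min(),v.max())
P=np.array([ray(c,a,b,140)[:2] for a,b in zip(u,v)],np.float32); print(cv2.minAreaRect(P),P.min(0),P.max(0))
# base rect
W=pts(c); z=W[...,2]; P=W[(z>11)&(z<21)&(W[...,1]<110)&(W[...,0]>440)&(W[...,0]<760)&(W[...,1]>-130)]; print('base',cv2.minAreaRect(P[:,:2].astype(np.float32)))
E
```

```text
40 58 205 med [501.5 236.3  53.3] rect [512.4 234.8] [51.7 33.4] 88.8 yaw of y -4.4 zmax 61.9
58 66 737 med [514.5 235.5  65.5] rect [517.1 235.1] [47.6 38.4] 85.3 yaw of y -5.3 zmax 68.5
70 105 83 med [520.7 220.7  95. ] rect [521.1 234.5] [41.2  4.4] 83.4 yaw of y -6.4 zmax 103.4
108 142 523 med [517.8 234.6 138.4] rect [520.9 234.5] [29.8 15.1] 83.8 yaw of y -6.6 zmax 140.3
131 142 379 med [520.3 234.5 139. ] rect [521.4 234.6] [29.6 14.1] 84.9 yaw of y -6.9 zmax 140.5
blue tray (525.0, 240.3, array([121.1, 120.9]), 6.4)
294 321 185 213
((513.0242919921875, 235.8016815185547), (27.399242401123047, 27.688173294067383), 81.85221099853516) [499.1094  221.10274] [527.71    248.25522]
base ((604.0310668945312, -23.420021057128906), (269.7226257324219, 131.33348083496094), 10.859591484069824)
```

Pot grip is at (521.3, 234.5), top z 140, yaw −6.4°; the balance yaw is about 11°. Aligning and descending to TCP z≈107.

Call:
servo_tool(rows=[{"linear": [0.03,-0.045,-0.05],"turn": [0,0,-0.9],"fingers": 1},{"linear": [0.032,-0.047,-0.1],"turn": [0,0,-0.9],"fingers": 1},{"linear": [0,0,-0.1],"turn": [0,0,-0.88],"fingers": 1},{"linear": [0,0,-0.1],"turn": [0,0,0],"fingers": 1},{"linear": [0,0,-0.1],"turn": [0,0,0],"fingers": 1},{"linear": [0,0,0],"turn": [0,0,0],"fingers": 1}])

```text
time_s: 1.95
position: [518.0, 235.8, 168.1]
tool_rot: [-0.166, -3.131, 0.004]
wrist_force: [-0.3, -1.0, 0.1]
opening: 85.9
grasp_force: 0.0
```

Call:
servo_tool(rows=[{"linear": [0,0,-0.1],"turn": [0,0,0],"fingers": 1},{"linear": [0,0,-0.1],"turn": [0,0,0],"fingers": 1},{"linear": [0,0,-0.07],"turn": [0,0,0],"fingers": 1},{"linear": [0,0,-0.05],"turn": [0,0,0],"fingers": 1},{"linear": [0,0,0],"turn": [0,0,0],"fingers": 1}])

```text
time_s: 2.45
position: [520.3, 234.8, 106.4]
tool_rot: [-0.17, -3.135, 0.001]
wrist_force: [-0.7, -0.2, 0.6]
opening: 85.3
grasp_force: 0.0
```

```bash
python3 wv.py w2; python3 grip.py w2 521 235 4; python3 -c "
import cv2;a=cv2.imread('pics/w2.png');cv2.imwrite('pics/w2c.png',cv2.resize(a[100:400,150:490],None,fx=1.8,fy=1.8))"
```

```text
cam [438. 244. 249.] [ 0.32 -0.04 -0.95]
time_s 2.5
position [521.091 234.867 107.336]
tool_rot [-0.171 -3.137  0.   ]
wrist_force [1.266 0.826 0.802]
opening 85.422
grasp_force 0.0
40 58 684 med [500.9 237.2  53.4] rect [510.4 235.1] [50.9 29.8] 89.9 yaw of y -4.5 zmax 61.5
58 66 2839 med [518.  235.   65.5] rect [521.1 235.5] [48.  46.3] 12.5 yaw of y 83.1 zmax 68.6
70 105 561 med [520.2 237.9  98.7] rect [520.  234.8] [41.8  6.2] 83.2 yaw of y -6.8 zmax 108.1
108 142 4421 med [517.2 235.  136.4] rect [520.4 235.1] [87.2 24.1] 84.0 yaw of y -6.3 zmax 144.3
131 142 2451 med [519.4 234.7 139.2] rect [520.2 235.1] [87.2 23.5] 83.8 yaw of y -6.3 zmax 145.1
```

View pics/w2c.png

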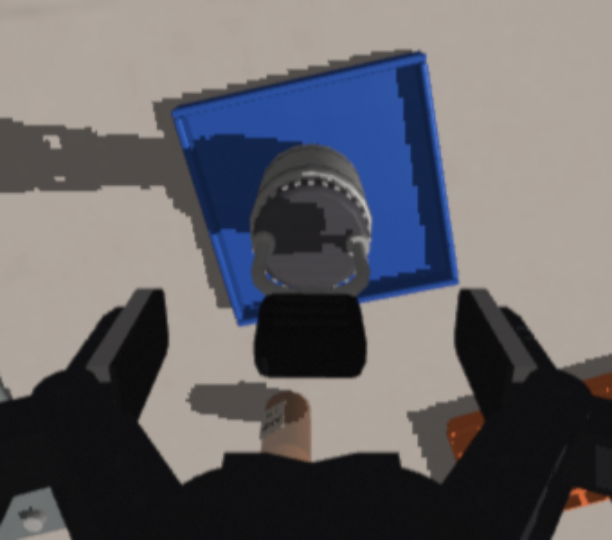

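The crop shows the grip (310,335) centred between the open pads, with the bail square to them. Closing.

Call:
servo_tool(rows=[{"linear": [0,0,0],"turn": [0,0,0],"fingers": -1},{"linear": [0,0,0],"turn": [0,0,0],"fingers": -1},{"linear": [0,0,0],"turn": [0,0,0],"fingers": -1},{"linear": [0,0,0],"turn": [0,0,0],"fingers": -1},{"linear": [0,0,0],"turn": [0,0,0],"fingers": -1},{"linear": [0,0,0],"turn": [0,0,0],"fingers": -1}], newtons=70)

```text
time_s: 3.1
position: [521.8, 234.5, 108.0]
tool_rot: [0.172, 3.136, 0.001]
wrist_force: [-0.1, -1.7, 3.9]
opening: 28.9
grasp_force: 70.7
```

Call:
servo_tool(rows=[{"linear": [0,0,0.02],"turn": [0,0,0],"fingers": -1},{"linear": [0,0,0.05],"turn": [0,0,0],"fingers": -1},{"linear": [0,0,0.1],"turn": [0,0,0],"fingers": -1},{"linear": [0,0,0.1],"turn": [0,0,0],"fingers": -1},{"linear": [0,0,0.1],"turn": [0,0,0],"fingers": -1},{"linear": [0,0,0.1],"turn": [0,0,0.5],"fingers": -1},{"linear": [-0.01,-0.04,0.1],"turn": [0,0,0.5],"fingers": -1},{"linear": [-0.02,-0.1,0.1],"turn": [0,0,0.5],"fingers": -1},{"linear": [-0.02,-0.12,0.05],"turn": [0,0,0.5],"fingers": -1},{"linear": [-0.02,-0.12,0.02],"turn": [0,0,0.5],"fingers": -1}])

```text
time_s: 4.1
position: [506.9, 157.7, 256.0]
tool_rot: [-0.146, 3.138, -0.0]
wrist_force: [0.1, -0.5, -8.8]
opening: 29.1
grasp_force: 70.5
```

Call:
servo_tool(rows=[{"linear": [-0.03,-0.12,0],"turn": [0,0,0.5],"fingers": -1},{"linear": [-0.03,-0.12,0],"turn": [0,0,0.5],"fingers": -1},{"linear": [-0.03,-0.12,0],"turn": [0,0,0.3],"fingers": -1},{"linear": [-0.03,-0.12,0],"turn": [0,0,0],"fingers": -1},{"linear": [-0.03,-0.12,0],"turn": [0,0,0],"fingers": -1},{"linear": [-0.03,-0.12,0],"turn": [0,0,0],"fingers": -1},{"linear": [-0.02,-0.12,0],"turn": [0,0,0],"fingers": -1},{"linear": [-0.01,-0.12,0],"turn": [0,0,0],"fingers": -1},{"linear": [0,-0.06,0],"turn": [0,0,0],"fingers": -1},{"linear": [0,0,0],"turn": [0,0,0],"fingers": -1}])

```text
time_s: 5.1
position: [464.7, -47.5, 255.0]
tool_rot: [0.3, -3.126, 0.0]
wrist_force: [-0.3, 0.5, -7.4]
opening: 29.0
grasp_force: 70.4
```

```bash
cat > avg.py <<'E'
from h import *
import sys
n=int(sys.argv[1]); S=[]
for i in range(n): camera('wrist'); S.append(get_state())
for k in ('position','tool_rot','wrist_force','torque','opening'):
    a=np.array([s[k] for s in S])
    if k=='tool_rot': a=a*np.sign(a[:,1:2])
    print(k,a.mean(0).round(2),'sd',a.std(0).round(2))
print(S[-1]['time_s'],S[-1]['grasp_force'])
E
python3 wv.py w3; python3 avg.py 10
python3 - <<'E'
from h import *
cs={n:cam(n) for n in ('side','top')}; pickle.dump(cs,open('c3.pkl','wb'))
c=cs['side']; a=c['img']; print(proj(c,[535,-38,230]))
u,v=proj(c,[500,-45,210]).astype(int); cv2.imwrite('pics/s3.png',cv2.resize(a[v-70:v+70,u-90:u+90],None,fx=4,fy=4,interpolation=3))
E
```

```text
cam [384. -63. 397.] [ 0.32  0.06 -0.95]
time_s 5.15
position [464.991 -45.476 255.046]
tool_rot [ 3.030e-01 -3.126e+00 -2.000e-03]
wrist_force [ 0.548  0.452 -8.911]
opening 28.861
grasp_force 70.445
position [465.31 -44.43 255.18] sd [0.06 0.48 0.1 ]
tool_rot [-0.31  3.13  0.  ] sd [0. 0. 0.]
wrist_force [-0.04 -0.02 -8.  ] sd [0.36 0.35 0.43]
torque [ 0.01 -0.    0.01] sd [0.05 0.03 0.03]
opening 28.92 sd 0.19
5.65 70.44625282287598
[318.79285894 172.87807525]
```

View pics/s3.png

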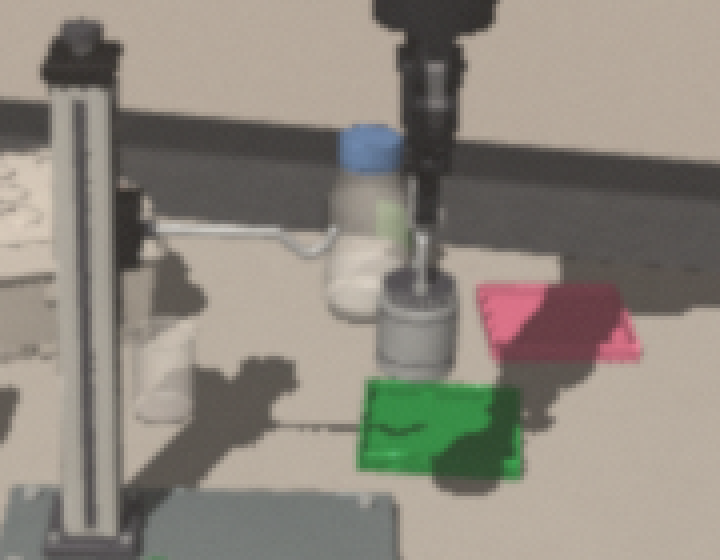

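View pics/w3.png

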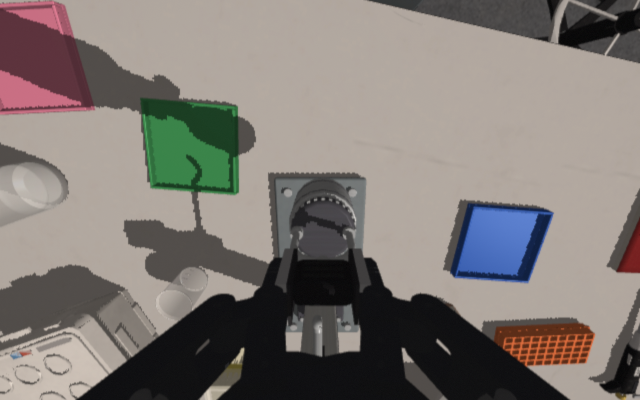

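Side crop: pot hangs at (415,320), upright in front of the hook tip (335,235), at a suitable height. The wrist view shows the pot in line with the hook wire (320,330). I'll fit the hook line precisely.

Run:
```python
from h import *
from m import ray
c3=pickle.load(open('c3.pkl','rb')); c0=pickle.load(open('c0.pkl','rb'))
L={'side0':c0['side'],'top0':c0['top'],'side3':c3['side'],'top3':c3['top'],'w3':pickle.load(open('w3.pkl','rb'))}
a=np.radians(11.0); ex=np.array([np.cos(a),np.sin(a)]); ey=np.array([-np.sin(a),np.cos(a)]); o=np.array([535.1,-37.5])
for n,c in L.items():
    W=pts(c); d=W[...,:2]-o; X=d@ex; Y=d@ey; Z=W[...,2]
    m=(X>-25)&(X<75)&(abs(Y)<12)&(Z>214)&(Z<262)
    if m.sum()<8: print(n,'few',m.sum()); continue
    k=m&(X>20); print(n,m.sum(),'tip X',np.percentile(X[m],1).round(1),'Y all',np.median(Y[m]).round(1),'straight Y fit',np.polyfit(X[k],Y[k],1).round(3),'Z straight',np.median(Z[k]).round(1))
    for lo in range(-24,24,6):
        q=m&(X>=lo)&(X<lo+6)
        if q.sum(): print('   X',lo,'Y',np.median(Y[q]).round(1),'Z',np.percentile(Z[q],[10,50,90]).round(1),q.sum())
# pot grip/bail in side3, w3
for n in ('side3','w3','top3'):
    W=pts(L[n]); m=(np.hypot(W[...,0]-465.3,W[...,1]+45.5)<30)&(W[...,2]>150)&(W[...,2]<250)
    P=W[m]; print(n,len(P))
    for lo,hi in ((155,205),(205,216),(218,248)):
        Q=P[(P[:,2]>lo)&(P[:,2]<hi)]
        if len(Q): print(lo,hi,len(Q),'X',np.round([((Q[:,:2]-o)@ex).min(),((Q[:,:2]-o)@ex).max()],1),'Y',np.round([((Q[:,:2]-o)@ey).min(),((Q[:,:2]-o)@ey).max()],1),'z',np.percentile(Q[:,2],[2,50,98]).round(1))
```

```text
side0 110 tip X -17.6 Y all 0.7 straight Y fit [0.007 0.202] Z straight 245.3
   X -18 Y 1.6 Z [238.3 243.4 247.8] 11
   X -12 Y 1.2 Z [232.8 237.1 239.7] 8
   X -6 Y -0.5 Z [227.9 231.4 233.4] 8
   X 0 Y 2.0 Z [228.4 232.3 234.8] 6
   X 6 Y 2.3 Z [231.8 236.2 237.9] 7
   X 12 Y 2.0 Z [238.5 240.8 246. ] 10
   X 18 Y -0.9 Z [240.7 244.9 246.8] 5
top0 67 tip X -14.9 Y all -0.5 straight Y fit [-0.003 -0.18 ] Z straight 244.4
   X -18 Y -0.9 Z [244.9 245.2 245.4] 2
   X -12 Y -1.6 Z [234.6 242.5 243.4] 4
   X -6 Y -0.9 Z [231.2 233.1 236.7] 5
   X 0 Y 0.8 Z [226.6 232.8 236.3] 4
   X 6 Y -1.4 Z [231.5 238.1 241.4] 6
   X 12 Y -1.0 Z [234.9 237.6 239.3] 5
   X 18 Y -0.8 Z [244.7 245.4 246.6] 4
side3 111 tip X -17.6 Y all 0.2 straight Y fit [-0.007  0.578] Z straight 244.9
   X -18 Y 1.5 Z [236.2 244.5 247.9] 11
   X -12 Y -0.5 Z [232.1 235.9 237.7] 8
   X -6 Y 0.7 Z [228.9 232.3 235.1] 8
   X 0 Y -0.1 Z [227.8 231.9 233.3] 6
   X 6 Y 0.2 Z [231.9 234.9 236.3] 7
   X 12 Y 2.8 Z [237.8 241.1 244.6] 10
   X 18 Y 0.1 Z [241.5 243.1 246. ] 5
top3 22 tip X 47.0 Y all -0.7 straight Y fit [ 0.    -0.495] Z straight 245.1Traceback (most recent call last):
  File "<stdin>", line 10, in <module>
    raise TypeError("expected non-empty vector for x")
TypeError: expected non-empty vector for x
```

Call:
servo_tool(rows=[{"linear": [0.005,-0.03,0],"turn": [0,0,0],"fingers": -1},{"linear": [0.05,0.01,0],"turn": [0,0,0],"fingers": -1},{"linear": [0.05,0.01,0],"turn": [0,0,0],"fingers": -1},{"linear": [0.05,0.01,0],"turn": [0,0,0],"fingers": -1},{"linear": [0.05,0.01,0],"turn": [0,0,0],"fingers": -1},{"linear": [0.05,0.01,0],"turn": [0,0,0],"fingers": -1},{"linear": [0.05,0.01,0],"turn": [0,0,0],"fingers": -1},{"linear": [0.044,0.008,0],"turn": [0,0,0],"fingers": -1},{"linear": [0,0,0],"turn": [0,0,0],"fingers": -1},{"linear": [0,0,0],"turn": [0,0,0],"fingers": -1}])

```text
time_s: 6.75
position: [534.9, -38.0, 255.1]
tool_rot: [0.305, -3.126, 0.0]
wrist_force: [-0.4, -0.5, -8.6]
opening: 29.3
grasp_force: 70.5
```

```bash
python3 avg.py 4
python3 - <<'E'
from h import *
c=cam('side'); a=c['img']
u,v=proj(c,[535,-38,230]).astype(int); print(u,v); cv2.imwrite('pics/s4.png',cv2.resize(a[v-50:v+50,u-60:u+60],None,fx=5,fy=5,interpolation=3))
E
```

```text
position [534.67 -38.13 255.32] sd [0.04 0.03 0.1 ]
tool_rot [-0.3   3.13  0.  ] sd [0. 0. 0.]
wrist_force [-0.2  -0.13 -7.62] sd [0.77 0.59 0.52]
torque [0.02 0.02 0.01] sd [0.02 0.01 0.02]
opening 28.85 sd 0.07
6.95 70.4746663570404
318 172
```

View pics/s4.png

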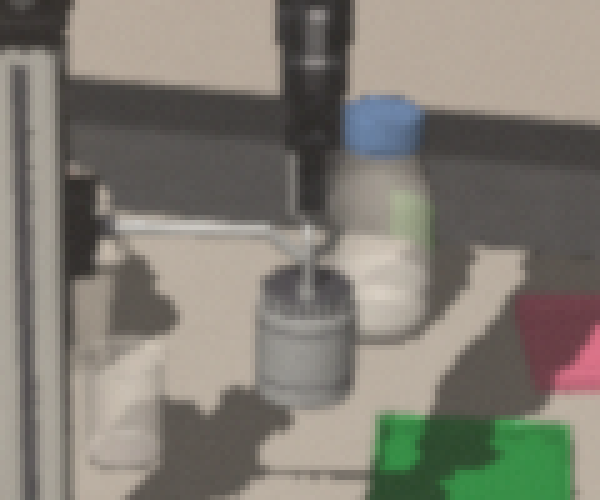

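Side crop: the hook passes through the bail above the lid at (305,240). Lowering onto the hook in stages.

Call:
servo_tool(rows=[{"linear": [0,0,-0.03],"turn": [0,0,0],"fingers": -1},{"linear": [0,0,-0.04],"turn": [0,0,0],"fingers": -1},{"linear": [0,0,-0.03],"turn": [0,0,0],"fingers": -1},{"linear": [0,0,-0.02],"turn": [0,0,0],"fingers": -1},{"linear": [0,0,-0.02],"turn": [0,0,0],"fingers": -1},{"linear": [0,0,-0.03],"turn": [0,0,0],"fingers": -1},{"linear": [0,0,-0.03],"turn": [0,0,0],"fingers": -1},{"linear": [0,0,-0.03],"turn": [0,0,0],"fingers": -1},{"linear": [0,0,-0.02],"turn": [0,0,0],"fingers": -1},{"linear": [0,0,0],"turn": [0,0,0],"fingers": -1}])

```text
time_s: 8.0
position: [535.3, -37.9, 205.1]
tool_rot: [-0.305, 3.126, -0.0]
wrist_force: [0.5, -0.0, -4.4]
opening: 28.5
grasp_force: 70.9
```

```bash
python3 avg.py 8
```

```text
position [535.36 -37.89 205.67] sd [0.01 0.01 0.1 ]
tool_rot [-0.31  3.13  0.  ] sd [0. 0. 0.]
wrist_force [ 0.8  -0.03 -5.15] sd [0.25 0.39 0.43]
torque [ 0.   -0.16 -0.01] sd [0.04 0.05 0.02]
opening 28.83 sd 0.16
8.4 70.84176063537598
```

Call:
servo_tool(rows=[{"linear": [0,0,-0.015],"turn": [0,0,0],"fingers": -1},{"linear": [0,0,-0.03],"turn": [0,0,0],"fingers": -1},{"linear": [0,0,-0.04],"turn": [0,0,0],"fingers": -1},{"linear": [0,0,-0.04],"turn": [0,0,0],"fingers": -1},{"linear": [0,0,-0.04],"turn": [0,0,0],"fingers": -1},{"linear": [0,0,-0.03],"turn": [0,0,0],"fingers": -1},{"linear": [0,0,-0.025],"turn": [0,0,0],"fingers": -1},{"linear": [0,0,-0.01],"turn": [0,0,0],"fingers": -1},{"linear": [0,0,0],"turn": [0,0,0],"fingers": -1},{"linear": [0,0,0],"turn": [0,0,0],"fingers": -1}])

```text
time_s: 9.4
position: [535.4, -37.9, 159.8]
tool_rot: [-0.305, 3.126, 0.0]
wrist_force: [2.0, -0.8, -1.2]
opening: 28.6
grasp_force: 71.4
```

```bash
python3 avg.py 16
```

```text
position [535.38 -37.88 159.57] sd [0.03 0.02 0.12]
tool_rot [-0.31  3.13  0.  ] sd [0. 0. 0.]
wrist_force [ 2.59 -0.09 -0.63] sd [0.47 0.32 0.6 ]
torque [ 0.02 -0.58 -0.01] sd [0.02 0.11 0.02]
opening 28.86 sd 0.13
10.2 71.42141103744507
```

Call:
servo_tool(rows=[{"linear": [0.007,0.0015,-0.005],"turn": [0,0,0],"fingers": -1},{"linear": [0.008,0.0015,-0.01],"turn": [0,0,0],"fingers": -1},{"linear": [0,0,-0.01],"turn": [0,0,0],"fingers": -1},{"linear": [0,0,0],"turn": [0,0,0],"fingers": -1},{"linear": [0,0,0],"turn": [0,0,0],"fingers": -1},{"linear": [0,0,0],"turn": [0,0,0],"fingers": -1}])

```text
time_s: 10.8
position: [536.4, -37.6, 153.6]
tool_rot: [0.305, -3.123, -0.0]
wrist_force: [-5.3, -1.5, 1.3]
opening: 29.0
grasp_force: 71.5
```

```bash
python3 avg.py 12
```

```text
position [536.4  -37.62 153.67] sd [0.01 0.01 0.02]
tool_rot [-0.3   3.12  0.  ] sd [0. 0. 0.]
wrist_force [-5.74 -1.02  0.25] sd [0.41 0.46 0.41]
torque [-0.28  1.23 -0.01] sd [0.03 0.01 0.03]
opening 29.0 sd 0.25
11.4 71.49173855781555
```

Call:
servo_tool(rows=[{"linear": [-0.005,-0.001,0],"turn": [0,0,0],"fingers": -1},{"linear": [-0.005,-0.001,0],"turn": [0,0,0],"fingers": -1},{"linear": [0,0,0],"turn": [0,0,0],"fingers": -1},{"linear": [0,0,0],"turn": [0,0,0],"fingers": -1}])

```text
time_s: 11.8
position: [536.3, -37.7, 154.5]
tool_rot: [-0.306, 3.126, 0.0]
wrist_force: [-2.6, -0.5, 0.6]
opening: 29.2
grasp_force: 71.5
```

```bash
python3 avg.py 12
```

```text
position [536.25 -37.65 154.42] sd [0.01 0.01 0.02]
tool_rot [-0.31  3.13  0.  ] sd [0. 0. 0.]
wrist_force [-2.09 -0.78  0.03] sd [0.4  0.46 0.4 ]
torque [-0.13  0.52  0.01] sd [0.04 0.04 0.03]
opening 28.86 sd 0.18
12.4 71.48447155952454
```

Call:
servo_tool(rows=[{"linear": [-0.006,-0.003,-0.004],"turn": [0,0,0],"fingers": -1},{"linear": [0,0,-0.004],"turn": [0,0,0],"fingers": -1},{"linear": [0,0,0],"turn": [0,0,0],"fingers": -1},{"linear": [0,0,0],"turn": [0,0,0],"fingers": -1}])

```text
time_s: 12.8
position: [536.0, -37.7, 153.2]
tool_rot: [-0.306, 3.124, 0.001]
wrist_force: [2.8, 2.0, 0.7]
opening: 28.8
grasp_force: 71.5
```

```bash
python3 avg.py 16
```

```text
position [535.72 -37.98 153.11] sd [0.14 0.11 0.08]
tool_rot [-0.31  3.12  0.  ] sd [0. 0. 0.]
wrist_force [4.3  2.07 0.2 ] sd [0.62 0.42 0.41]
torque [ 0.43 -0.99  0.01] sd [0.05 0.14 0.04]
opening 28.87 sd 0.19
13.6 71.50096893310547
```

Call:
servo_tool(rows=[{"linear": [0.0035,0.0015,0],"turn": [0,0,0],"fingers": -1},{"linear": [0,0,0],"turn": [0,0,0],"fingers": -1},{"linear": [0,0,0],"turn": [0,0,0],"fingers": -1}])

```text
time_s: 13.9
position: [535.7, -38.0, 152.7]
tool_rot: [-0.306, 3.127, -0.0]
wrist_force: [4.0, 1.7, 0.0]
opening: 29.1
grasp_force: 71.5
```

```bash
python3 avg.py 8; python3 avg.py 8
```

```text
position [535.67 -38.04 152.77] sd [0.01 0.02 0.02]
tool_rot [-0.31  3.13  0.  ] sd [0. 0. 0.]
wrist_force [4.1  1.3  0.11] sd [0.42 0.65 0.58]
torque [ 0.33 -0.9   0.02] sd [0.05 0.04 0.03]
opening 28.81 sd 0.24
14.3 71.5032970905304
position [535.66 -38.03 152.77] sd [0.01 0.01 0.01]
tool_rot [-0.31  3.13  0.  ] sd [0. 0. 0.]
wrist_force [3.89 1.14 0.26] sd [0.37 0.32 0.46]
torque [ 0.3 -0.9 -0. ] sd [0.02 0.03 0.03]
opening 28.94 sd 0.16
14.7 71.50665521621704
```

Call:
servo_tool(rows=[{"linear": [0.004,0.002,0],"turn": [0,0,0],"fingers": -1},{"linear": [0,0,0],"turn": [0,0,0],"fingers": -1},{"linear": [0,0,0],"turn": [0,0,0],"fingers": -1}])

```text
time_s: 15.0
position: [535.8, -38.0, 152.4]
tool_rot: [0.305, -3.125, 0.0]
wrist_force: [2.7, 0.7, 0.6]
opening: 28.8
grasp_force: 71.5
```

```bash
python3 avg.py 10
```

```text
position [535.82 -37.95 152.49] sd [0.03 0.01 0.02]
tool_rot [-0.3   3.13 -0.  ] sd [0. 0. 0.]
wrist_force [ 0.53 -0.59  0.01] sd [1.05 0.48 0.51]
torque [-0.12 -0.11 -0.  ] sd [0.08 0.12 0.03]
opening 28.87 sd 0.16
15.5 71.50526762008667
```

Call:
servo_tool(rows=[{"linear": [0,0,0],"turn": [0,0,0],"fingers": 1},{"linear": [0,0,0],"turn": [0,0,0],"fingers": 1},{"linear": [0,0,0],"turn": [0,0,0],"fingers": 1},{"linear": [0,0,0],"turn": [0,0,0],"fingers": 1},{"linear": [0,0,0],"turn": [0,0,0],"fingers": 1}])

```text
time_s: 16.0
position: [536.4, -37.5, 152.8]
tool_rot: [-0.306, 3.127, 0.0]
wrist_force: [-0.3, 0.5, 0.8]
opening: 85.4
grasp_force: 0.0
```

```bash
cat > still.py <<'E'
from h import *
import sys
# pot lid / can height and x,y from the side view's depth (robust medians)
for i in range(int(sys.argv[1])):
    c=cam('side'); W=pts(c); m=(np.hypot(W[...,0]-536,W[...,1]+38)<30)&(W[...,2]>30)&(W[...,2]<115)
    P=W[m]; v,u=np.nonzero(m); s=get_state(); print(round(s['time_s'],2),m.sum(),'px',u.mean().round(2),v.mean().round(2),'z',np.percentile(P[:,2],[3,50,97]).round(1),'op',round(s['opening'],1),'F',np.round(s['wrist_force'],1))
E
python3 still.py 8
```

```text
16.05 467 px 317.4 224.44 z [ 56.5  89.8 114.2] op 85.6 F [ 0.2 -0.3 -0. ]
16.1 474 px 317.46 224.3 z [ 56.1  90.6 114.5] op 85.5 F [-0.1  0.2  0.1]
16.15 458 px 317.42 224.58 z [ 56.3  90.1 114.3] op 85.3 F [-0.2  0.3 -0.1]
16.2 438 px 317.44 225.0 z [ 56.   88.6 114.5] op 85.4 F [ 0.8 -0.   1.3]
16.25 420 px 317.45 225.26 z [ 56.9  87.7 114.3] op 85.3 F [-0.4  0.  -0.7]
16.3 399 px 317.3 225.44 z [ 58.3  87.2 113.4] op 85.6 F [ 0.3 -0.3 -0.1]
16.35 405 px 317.3 225.12 z [ 58.6  88.3 114.6] op 85.4 F [ 0.6  0.2 -0.3]
16.4 395 px 317.33 225.36 z [ 58.5  87.7 113.9] op 85.4 F [-0.9  0.8  0.1]
```

Call:
servo_tool(rows=[{"linear": [0,0,0],"turn": [0,0,0],"fingers": 1},{"linear": [0,0,0],"turn": [0,0,0],"fingers": 1},{"linear": [0,0,0],"turn": [0,0,0],"fingers": 1},{"linear": [0,0,0],"turn": [0,0,0],"fingers": 1},{"linear": [0,0,0],"turn": [0,0,0],"fingers": 1},{"linear": [0,0,0],"turn": [0,0,0],"fingers": 1},{"linear": [0,0,0],"turn": [0,0,0],"fingers": 1},{"linear": [0,0,0],"turn": [0,0,0],"fingers": 1},{"linear": [0,0,0],"turn": [0,0,0],"fingers": 1},{"linear": [0,0,0],"turn": [0,0,0],"fingers": 1}])

```text
time_s: 17.4
position: [536.4, -37.6, 152.7]
tool_rot: [-0.306, 3.127, 0.0]
wrist_force: [-0.2, 0.3, -0.2]
opening: 85.3
grasp_force: 0.0
```

Call:
servo_tool(rows=[{"linear": [0,0,0],"turn": [0,0,0],"fingers": 1},{"linear": [0,0,0],"turn": [0,0,0],"fingers": 1},{"linear": [0,0,0],"turn": [0,0,0],"fingers": 1},{"linear": [0,0,0],"turn": [0,0,0],"fingers": 1},{"linear": [0,0,0],"turn": [0,0,0],"fingers": 1},{"linear": [0,0,0],"turn": [0,0,0],"fingers": 1},{"linear": [0,0,0],"turn": [0,0,0],"fingers": 1},{"linear": [0,0,0],"turn": [0,0,0],"fingers": 1},{"linear": [0,0,0],"turn": [0,0,0],"fingers": 1},{"linear": [0,0,0],"turn": [0,0,0],"fingers": 1}])

```text
time_s: 18.4
position: [536.4, -37.6, 152.8]
tool_rot: [-0.305, 3.127, 0.0]
wrist_force: [0.7, 0.8, 0.4]
opening: 85.4
grasp_force: 0.0
```

```bash
python3 still.py 14
python3 - <<'E'
from h import *
a=[cam('wrist') for i in range(12)]; pickle.dump(a[-1],open('w5.pkl','wb'))
for i in range(1,12): print(np.abs(a[i]['img'].astype(int)-a[i-1]['img']).max(2)[150:320,220:420].mean().round(2),end=' ')
d=np.abs(a[11]['img'].astype(int)-a[0]['img']).max(2)[150:320,220:420]; print('total',d.mean().round(2),(d>25).sum())
E
python3 grip.py w5 536 -38 48
```

```text
18.45 432 px 317.34 224.94 z [ 56.9  88.9 114.5] op 85.6 F [ 0.9  0.2 -0.2]
18.5 441 px 317.46 224.76 z [ 57.7  89.2 114.5] op 85.3 F [-0.6  0.3  0.3]
18.55 436 px 317.41 224.87 z [ 56.7  88.9 114.4] op 85.2 F [-0.7 -0.7 -0.2]
18.6 429 px 317.49 225.03 z [ 57.1  88.1 114.5] op 85.4 F [ 0.2 -0.5 -0.9]
18.65 426 px 317.41 225.06 z [ 57.   87.6 114.5] op 85.2 F [-0.1 -0.1  0.4]
18.7 427 px 317.5 225.18 z [ 57.   87.9 114.6] op 85.6 F [-0.2 -0.1  0.6]
18.75 420 px 317.47 225.31 z [ 56.8  87.7 114.3] op 85.6 F [ 0.  -0.2  0.4]
18.8 424 px 317.4 225.08 z [ 57.   88.5 114.4] op 85.2 F [ 0.3 -0.7 -0.9]
18.85 433 px 317.38 225.0 z [ 56.9  88.3 114.5] op 85.5 F [ 1.  -0.3  0. ]
18.9 428 px 317.46 225.11 z [ 56.8  88.1 114.5] op 86.0 F [-0.6 -0.4  0.2]
18.95 436 px 317.47 224.88 z [ 56.8  88.5 114.6] op 85.4 F [-0.2 -0.8 -0.1]
19.0 439 px 317.44 224.81 z [ 56.5  88.7 114.7] op 85.2 F [ 0.2  0.8 -0.8]
19.05 428 px 317.4 225.14 z [ 57.2  88.6 114.4] op 85.6 F [ 0.8 -0.  -0.1]
19.1 435 px 317.5 224.94 z [ 57.7  88.5 114.5] op 85.1 F [-0.7  0.5 -0.7]
0.85 0.82 0.82 0.77 0.78 0.81 0.81 0.81 0.84 0.77 0.8 total 0.77 0
40 58 618 med [514.4 -42.6  99.5] rect [523.2 -40.5] [26.4 50.9] 11.6 yaw of y 11.4 zmax 104.8
58 66 2646 med [530.1 -39.7 112. ] rect [534.5 -38.1] [45.8 48.1] 8.3 yaw of y -78.6 zmax 113.3
70 105 533 med [533.7 -35.7 143. ] rect [534.  -38.3] [ 7.8 41.6] 11.1 yaw of y 10.7 zmax 152.6
108 142 4852 med [532.6 -37.5 180.6] rect [548.5 -34.2] [63.8 87.6] 14.4 yaw of y 10.6 zmax 188.2
131 142 2685 med [533.6 -38.4 185.4] rect [536.6 -37.8] [23.1 87.8] 11.5 yaw of y 10.6 zmax 189.0
```

Call:
servo_tool(rows=[{"linear": [0,0,0],"turn": [0,0,0],"fingers": 1},{"linear": [0,0,0],"turn": [0,0,0],"fingers": 1},{"linear": [0,0,0],"turn": [0,0,0],"fingers": 1},{"linear": [0,0,0],"turn": [0,0,0],"fingers": 1},{"linear": [0,0,0],"turn": [0,0,0],"fingers": 1},{"linear": [0,0,0],"turn": [0,0,0],"fingers": 1},{"linear": [0,0,0],"turn": [0,0,0],"fingers": 1},{"linear": [0,0,0],"turn": [0,0,0],"fingers": 1},{"linear": [0,0,0],"turn": [0,0,0],"fingers": 1},{"linear": [0,0,0],"turn": [0,0,0],"fingers": 1}])

```text
time_s: 20.7
position: [536.4, -37.6, 152.7]
tool_rot: [-0.305, 3.127, 0.0]
wrist_force: [-1.0, -0.3, -0.1]
opening: 85.5
grasp_force: 0.0
```

Call:
servo_tool(rows=[{"linear": [0,0,0],"turn": [0,0,0],"fingers": 1},{"linear": [0,0,0],"turn": [0,0,0],"fingers": 1},{"linear": [0,0,0],"turn": [0,0,0],"fingers": 1},{"linear": [0,0,0],"turn": [0,0,0],"fingers": 1},{"linear": [0,0,0],"turn": [0,0,0],"fingers": 1},{"linear": [0,0,0],"turn": [0,0,0],"fingers": 1},{"linear": [0,0,0],"turn": [0,0,0],"fingers": 1},{"linear": [0,0,0],"turn": [0,0,0],"fingers": 1},{"linear": [0,0,0],"turn": [0,0,0],"fingers": 1},{"linear": [0,0,0],"turn": [0,0,0],"fingers": 1}])

```text
time_s: 21.7
position: [536.4, -37.6, 152.7]
tool_rot: [-0.306, 3.127, 0.0]
wrist_force: [0.3, 0.2, -0.3]
opening: 85.3
grasp_force: 0.0
```

```bash
python3 still.py 4; python3 wv.py w6
python3 - <<'E'
from h import *
a=pickle.load(open('w5.pkl','rb'))['img'].astype(int); b=pickle.load(open('w6.pkl','rb'))['img']
d=np.abs(a-b).max(2)[150:320,220:420]; print(d.mean().round(2),(d>25).sum())
E
```

```text
21.75 424 px 317.49 225.11 z [ 57.3  88.6 114.5] op 85.5 F [ 0.7 -0.7 -0.4]
21.8 427 px 317.42 225.07 z [ 57.6  88.5 114.5] op 85.5 F [-0.1  0.3  0.6]
21.85 426 px 317.42 225.18 z [ 56.5  88.2 114.3] op 85.0 F [-0.5  0.9  0.2]
21.9 424 px 317.45 225.15 z [ 57.5  87.8 114.5] op 85.3 F [ 0.  -0.4  0.4]
cam [455. -53. 295.] [ 0.32  0.06 -0.95]
time_s 21.95
position [536.399 -37.577 152.742]
tool_rot [-0.306  3.127  0.   ]
wrist_force [0.714 0.913 0.286]
opening 85.371
grasp_force 0.0
0.86 21
```

Pot is hanging still (wrist frames 2 s apart are identical apart from noise). Regrasping and lifting.

Call:
servo_tool(rows=[{"linear": [-0.004,0,0],"turn": [0,0,0],"fingers": -1},{"linear": [0,0,0],"turn": [0,0,0],"fingers": -1},{"linear": [0,0,0],"turn": [0,0,0],"fingers": -1},{"linear": [0,0,0],"turn": [0,0,0],"fingers": -1},{"linear": [0,0,0],"turn": [0,0,0],"fingers": -1},{"linear": [0,0,0],"turn": [0,0,0],"fingers": -1}], newtons=70)

```text
time_s: 22.55
position: [535.7, -37.5, 152.8]
tool_rot: [-0.306, 3.127, 0.0]
wrist_force: [-0.2, 1.5, -0.0]
opening: 28.8
grasp_force: 69.8
```

Call:
servo_tool(rows=[{"linear": [0,0,0.01],"turn": [0,0,0],"fingers": -1},{"linear": [0,0,0.025],"turn": [0,0,0],"fingers": -1},{"linear": [0,0,0.04],"turn": [0,0,0],"fingers": -1},{"linear": [0,0,0.05],"turn": [0,0,0],"fingers": -1},{"linear": [0,0,0.05],"turn": [0,0,0],"fingers": -1},{"linear": [0,0,0.05],"turn": [0,0,0],"fingers": -1},{"linear": [0,0,0.045],"turn": [0,0,0],"fingers": -1},{"linear": [0,0,0.03],"turn": [0,0,0],"fingers": -1},{"linear": [0,0,0.03],"turn": [0,0,0],"fingers": -1},{"linear": [0,0,0.02],"turn": [0,0,0],"fingers": -1}])

```text
time_s: 23.55
position: [535.1, -37.6, 222.7]
tool_rot: [0.305, -3.125, -0.0]
wrist_force: [1.2, 0.1, -7.3]
opening: 29.2
grasp_force: 69.4
```

Call:
servo_tool(rows=[{"linear": [0,0,0.02],"turn": [0,0,0],"fingers": -1},{"linear": [0,0,0.02],"turn": [0,0,0],"fingers": -1},{"linear": [0,0,0.03],"turn": [0,0,0],"fingers": -1},{"linear": [0,0,0.03],"turn": [0,0,0],"fingers": -1},{"linear": [0,0,0.03],"turn": [0,0,0],"fingers": -1},{"linear": [0,0,0.03],"turn": [0,0,0],"fingers": -1},{"linear": [0,0,0],"turn": [0,0,0],"fingers": -1},{"linear": [0,0,0],"turn": [0,0,0],"fingers": -1}])

```text
time_s: 24.35
position: [535.6, -37.6, 254.8]
tool_rot: [-0.306, 3.127, 0.0]
wrist_force: [0.3, 0.0, -8.6]
opening: 28.7
grasp_force: 69.7
```

```bash
python3 avg.py 4
python3 - <<'E'
from h import *
c=cam('side'); a=c['img']
u,v=proj(c,[535,-38,230]).astype(int); cv2.imwrite('pics/s7.png',cv2.resize(a[v-50:v+50,u-60:u+60],None,fx=5,fy=5,interpolation=3))
W=pts(c); d=W[...,:2]-np.array([535.1,-37.5]); X=d@[.9816,.1908]; Y=d@[-.1908,.9816]
m=(abs(Y)<12)&(X>25)&(X<75)&(W[...,2]>100)&(W[...,2]<280); print('wire z',np.median(W[m][:,2]))
m=(np.hypot(X,Y)<30)&(W[...,2]>130)&(W[...,2]<225); print('can z',np.percentile(W[m][:,2],[2,50,98]))
E
```

```text
position [535.37 -37.57 254.41] sd [0.04 0.01 0.08]
tool_rot [-0.31  3.13  0.  ] sd [0. 0. 0.]
wrist_force [-0.45  0.3  -8.3 ] sd [0.53 0.18 0.45]
torque [-0.    0.01 -0.02] sd [0.03 0.01 0.03]
opening 29.04 sd 0.12
24.55 69.69627857208252
wire z 245.09500778139372
can z [156.99075582 194.18443405 218.97267963]
```

Call:
servo_tool(rows=[{"linear": [-0.03,-0.006,0],"turn": [0,0,0],"fingers": -1},{"linear": [-0.05,-0.01,0],"turn": [0,0,0],"fingers": -1},{"linear": [-0.05,-0.01,0],"turn": [0,0,0],"fingers": -1},{"linear": [-0.05,-0.01,0],"turn": [0,0,0],"fingers": -1},{"linear": [-0.05,-0.01,0],"turn": [0,0,0],"fingers": -1},{"linear": [-0.06,-0.012,0],"turn": [0,0,0],"fingers": -1},{"linear": [-0.06,-0.012,0],"turn": [0,0,0],"fingers": -1},{"linear": [-0.03,-0.04,0],"turn": [0,0,0],"fingers": -1},{"linear": [0,-0.08,0],"turn": [0,0,0],"fingers": -1},{"linear": [0.01,-0.12,0],"turn": [0,0,0],"fingers": -1}])

```text
time_s: 25.6
position: [461.3, -99.2, 254.9]
tool_rot: [-0.31, 3.125, 0.002]
wrist_force: [-0.2, -0.3, -7.8]
opening: 29.0
grasp_force: 70.1
```

Call:
servo_tool(rows=[{"linear": [0.01,-0.12,0],"turn": [0,0,0],"fingers": -1},{"linear": [0.01,-0.12,0],"turn": [0,0,0],"fingers": -1},{"linear": [0.01,-0.12,0],"turn": [0,0,0],"fingers": -1},{"linear": [0,-0.1,0],"turn": [0,0,0],"fingers": -1},{"linear": [0,-0.06,0],"turn": [0,0,0],"fingers": -1},{"linear": [0,0,0],"turn": [0,0,0],"fingers": -1},{"linear": [0,0,0],"turn": [0,0,0],"fingers": -1}])

```text
time_s: 26.3
position: [467.6, -202.6, 254.6]
tool_rot: [0.306, -3.127, -0.002]
wrist_force: [0.5, 0.1, -8.3]
opening: 28.7
grasp_force: 70.3
```

```bash
python3 wv.py w8
python3 - <<'E'
from h import *
from m import tray
for n in ('w3','w8'):
    c=pickle.load(open(n+'.pkl','rb')); 
    hsv=cv2.cvtColor(c['img'],cv2.COLOR_BGR2HSV); m=cv2.inRange(hsv,(50,100,25),(85,255,255)); v,u=np.nonzero(m); print(n,u.min(),u.max(),v.min(),v.max())
    k=(100,60,260,220) if n=='w3' else None
    print(tray(c,(50,100,25),(85,255,255),10,k))
    W=pts(c); mm=(m>0); P=W[mm&(np.hypot(W[...,0]-467,W[...,1]+231)<95)&(W[...,2]<25)]; print(len(P),cv2.minAreaRect(P[:,:2].astype(np.float32)))
W=pts(c); m=(np.hypot(W[...,0]-463,W[...,1]+227)<30)&(W[...,2]>209)&(W[...,2]<219); print('lid',len(P),cv2.minAreaRect(W[m][:,:2].astype(np.float32)))
E
python3 avg.py 3
```

```text
cam [ 387. -219.  397.] [ 0.32  0.06 -0.95]
time_s 26.35
position [ 467.788 -202.008  254.582]
tool_rot [ 3.080e-01 -3.126e+00 -2.000e-03]
wrist_force [ 0.626 -0.234 -8.737]
opening 28.949
grasp_force 70.303
w3 141 237 99 193
(467.3, -228.7, array([120.7, 124.5]), 5.9)
8110 ((468.92279052734375, -228.0364990234375), (124.40794372558594, 120.58078002929688), 5.9072136878967285)
w8 260 351 119 207
(467.1, -228.8, array([120.1, 120.3]), 6.1)
6011 ((466.09759521484375, -228.70864868164062), (118.65950012207031, 118.91996002197266), 6.08984899520874)
lid 6011 ((465.336181640625, -210.4674072265625), (34.02498245239258, 38.14617156982422), 42.378421783447266)
position [ 467.88 -202.05  254.64] sd [0.01 0.15 0.05]
tool_rot [-0.31  3.13  0.  ] sd [0. 0. 0.]
wrist_force [ 0.23 -0.13 -7.99] sd [0.24 0.86 0.08]
torque [ 0.03 -0.01  0.01] sd [0.03 0.02 0.03]
opening 28.89 sd 0.15
26.5 70.30264019966125
```

Call:
servo_tool(rows=[{"linear": [-0.003,-0.066,0],"turn": [0,0,0],"fingers": -1},{"linear": [0,-0.07,-0.05],"turn": [0,0,0],"fingers": -1},{"linear": [0,0,-0.1],"turn": [0,0,0],"fingers": -1},{"linear": [0,0,-0.12],"turn": [0,0,0],"fingers": -1},{"linear": [0,0,-0.12],"turn": [0,0,0],"fingers": -1},{"linear": [0,0,-0.12],"turn": [0,0,0],"fingers": -1},{"linear": [0,0,-0.1],"turn": [0,0,0],"fingers": -1},{"linear": [0,0,-0.06],"turn": [0,0,0],"fingers": -1},{"linear": [0,0,-0.03],"turn": [0,0,0],"fingers": -1},{"linear": [0,0,0],"turn": [0,0,0],"fingers": -1}])

```text
time_s: 27.5
position: [467.0, -230.4, 114.5]
tool_rot: [0.306, -3.126, -0.0]
wrist_force: [0.5, -0.1, -7.8]
opening: 28.9
grasp_force: 70.6
```

Call:
servo_tool(rows=[{"linear": [0,0,-0.005],"turn": [0,0,0],"fingers": -1},{"linear": [0,0,-0.005],"turn": [0,0,0],"fingers": -1},{"linear": [0,0,-0.005],"turn": [0,0,0],"fingers": -1},{"linear": [0,0,-0.005],"turn": [0,0,0],"fingers": -1},{"linear": [0,0,0],"turn": [0,0,0],"fingers": -1},{"linear": [0,0,0],"turn": [0,0,0],"fingers": -1}])

```text
time_s: 28.1
position: [467.0, -230.8, 110.8]
tool_rot: [-0.305, 3.127, 0.0]
wrist_force: [-0.2, 0.4, -8.5]
opening: 28.8
grasp_force: 70.6
```

```bash
python3 avg.py 4
```

```text
position [ 467.04 -230.81  110.8 ] sd [0.01 0.01 0.01]
tool_rot [-0.31  3.13  0.  ] sd [0. 0. 0.]
wrist_force [-0.75 -0.13 -7.95] sd [0.3  0.27 0.39]
torque [ 0.01  0.02 -0.01] sd [0.04 0.03 0.01]
opening 29.09 sd 0.24
28.3 70.63469767570496
```

Call:
servo_tool(rows=[{"linear": [0,0.006,-0.005],"turn": [0,0,0],"fingers": -1},{"linear": [0,0,-0.004],"turn": [0,0,0],"fingers": -1},{"linear": [0,0,-0.004],"turn": [0,0,0],"fingers": -1},{"linear": [0,0,-0.004],"turn": [0,0,0],"fingers": -1},{"linear": [0,0,0],"turn": [0,0,0],"fingers": -1},{"linear": [0,0,0],"turn": [0,0,0],"fingers": -1}])

```text
time_s: 28.9
position: [467.0, -229.6, 107.3]
tool_rot: [0.306, -3.127, -0.0]
wrist_force: [0.1, 0.2, -8.4]
opening: 28.7
grasp_force: 70.7
```

```bash
python3 avg.py 4
```

```text
position [ 467.04 -229.62  107.39] sd [0.01 0.01 0.01]
tool_rot [-0.31  3.13  0.  ] sd [0. 0. 0.]
wrist_force [-0.01  0.16 -7.76] sd [0.32 0.6  0.26]
torque [-0.02  0.03  0.01] sd [0.   0.01 0.02]
opening 29.06 sd 0.11
29.1 70.65597295761108
```

Not in contact yet; continuing in small steps.

Call:
servo_tool(rows=[{"linear": [0,0,-0.003],"turn": [0,0,0],"fingers": -1},{"linear": [0,0,-0.003],"turn": [0,0,0],"fingers": -1},{"linear": [0,0,0],"turn": [0,0,0],"fingers": -1},{"linear": [0,0,0],"turn": [0,0,0],"fingers": -1}])

```text
time_s: 29.5
position: [467.2, -229.7, 106.4]
tool_rot: [-0.305, 3.126, 0.0]
wrist_force: [-0.6, 0.9, -4.0]
opening: 29.1
grasp_force: 71.1
```

Call:
servo_tool(rows=[{"linear": [0,0,-0.003],"turn": [0,0,0],"fingers": -1},{"linear": [0,0,0],"turn": [0,0,0],"fingers": -1},{"linear": [0,0,0],"turn": [0,0,0],"fingers": -1}])

```text
time_s: 29.8
position: [467.4, -229.7, 106.4]
tool_rot: [-0.305, 3.126, 0.0]
wrist_force: [-3.2, 1.4, 4.0]
opening: 28.9
grasp_force: 72.3
```

```bash
python3 avg.py 4
```

```text
position [ 467.42 -229.75  106.4 ] sd [0.   0.01 0.01]
tool_rot [-0.31  3.13  0.  ] sd [0. 0. 0.]
wrist_force [-2.77  0.97  5.67] sd [0.57 0.25 0.29]
torque [0.5  0.78 0.01] sd [0.03 0.01 0.03]
opening 29.07 sd 0.24
30.0 72.40326046943665
```

Firmly seated at TCP z 106.4. Releasing and rising straight up.

Call:
servo_tool(rows=[{"linear": [0,0,0.002],"turn": [0,0,0],"fingers": 1},{"linear": [0,0,0],"turn": [0,0,0],"fingers": 1},{"linear": [0,0,0],"turn": [0,0,0],"fingers": 1},{"linear": [0,0,0],"turn": [0,0,0],"fingers": 1},{"linear": [0,0,0],"turn": [0,0,0],"fingers": 1},{"linear": [0,0,0.05],"turn": [0,0,0],"fingers": 1},{"linear": [0,0,0.1],"turn": [0,0,0],"fingers": 1},{"linear": [0,0,0.15],"turn": [0,0,0],"fingers": 1},{"linear": [0,0,0.15],"turn": [0,0,0],"fingers": 1},{"linear": [0,0,0.15],"turn": [0,0,0],"fingers": 1}])

```text
time_s: 31.0
position: [466.9, -229.8, 227.9]
tool_rot: [-0.305, 3.126, -0.0]
wrist_force: [0.4, 0.7, 0.2]
opening: 85.6
grasp_force: 0.0
```

Call:
servo_tool(rows=[{"linear": [0,0,0.1],"turn": [0,0,0],"fingers": 1},{"linear": [0,0,0],"turn": [0,0,0],"fingers": 1},{"linear": [0,0,0],"turn": [0,0,0],"fingers": 1}])

```text
time_s: 31.3
position: [467.0, -229.7, 246.2]
tool_rot: [-0.305, 3.126, 0.0]
wrist_force: [-0.9, 1.2, 0.1]
opening: 86.0
grasp_force: 0.0
```

```bash
python3 wv.py w9; python3 grip.py w9 467 -229 4
python3 - <<'E'
from h import *
from m import tray
c=pickle.load(open('w9.pkl','rb')); print(tray(c,(50,100,25),(85,255,255),10))
s=cam('side'); W=pts(s); d=W[...,:2]-np.array([535.1,-37.5]); X=d@[.9816,.1908]; Y=d@[-.1908,.9816]
m=(abs(Y)<12)&(X>25)&(X<75)&(W[...,2]>100)&(W[...,2]<280); print('wire z',np.median(W[m][:,2]))
cv2.imwrite('pics/s9.png',s['img'])
E
```

```text
cam [ 386. -245.  388.] [ 0.32  0.06 -0.95]
time_s 31.35
position [ 466.58  -229.404  245.34 ]
tool_rot [ 3.050e-01 -3.126e+00 -1.000e-03]
wrist_force [ 0.577  1.034 -0.457]
opening 85.096
grasp_force 0.0
40 58 209 med [ 447.3 -234.6   53.3] rect [ 461.7 -231.1] [40.5 49.4] 11.3 yaw of y 10.8 zmax 61.7
58 66 811 med [ 460.3 -231.6   65.4] rect [ 463.1 -230.8] [37.9 47.9] 11.1 yaw of y 11.0 zmax 68.9
70 105 89 med [ 467.8 -243.7   95.3] rect [ 465.9 -229.9] [ 6.4 41.3] 12.0 yaw of y 10.9 zmax 103.7
108 142 569 med [ 464.2 -230.3  138.5] rect [ 466.4 -230.1] [14.3 29.7] 11.4 yaw of y 11.0 zmax 140.5
131 142 418 med [ 466.3 -229.9  139.1] rect [ 467.1 -229.9] [12.9 28.4] 11.4 yaw of y 11.0 zmax 140.6
(467.5, -228.4, array([121.1, 120.3]), 6.1)
wire z 245.16775918373392
```

View pics/s9.png

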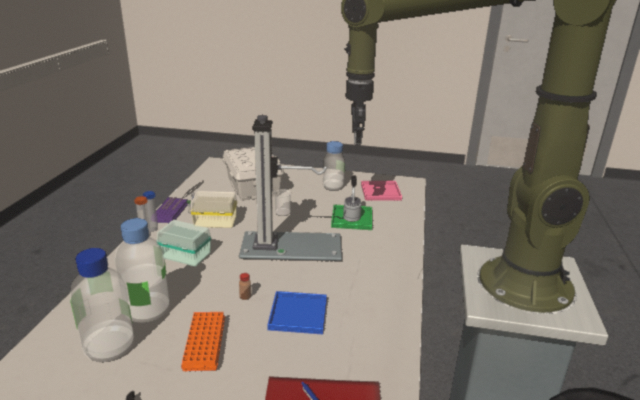

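The side view shows the pot upright in the green tray at (353,208), the blue tray empty at (298,312), the hook back up at (320,170), and everything else where it was. The pot sits within about 2 mm of the tray centre.

```bash
python3 -c "
from plant import *
print(hand_in())"
```

```text
the job is handed in; nothing more can be done
None
```

The pot was hung on the balance and left still and untouched for about 6 s (roughly 0.84 kg), then stood upright within about 2 mm of the green tray's centre, and the job is handed in at about 31 s of the 58 s allowed.

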